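Hold a spring clamp open over the drawing stand's board

ROBOT

A 7-joint arm with a two-finger parallel gripper is mounted at the origin on the work surface; the furniture and walls round the work are solid. World frame = base frame: x ahead of the robot, y to its left, z up, the work surface at z = 0. Lengths are in m, angles in rad, forces in N, time in s.
With the tool pointing down it reaches from about 0.425 to 0.875 m from the base axis. Payload 4.7 kg.
Tool frame: the origin (TCP) lies midway between the tips of the shut fingers; the grasp point (between the pads) lies 19 mm behind it; z points along the fingers, y is the line along which they close (so a half turn about z gives the same grasp; the last joint's range is limited). The gripper opens to 87 mm and grips with 3 to 60 N. Pads are 19 mm wide; open, the fingers measure 117 mm over their backs; the gripper's body (75 mm by 190 mm) begins 51 mm behind the grasp point.
Start: joints at [-1.213, 0.321, -0.07, 1.45, 0.023, 1.371, -0.057], TCP at [0.219, 0.612, 0.201] pointing down, gripper open.
Joint ranges: [-2.86, 2.86], [-0.3, 2.09], [-1.38, 1.24], [0.06, 2.45], [-1.56, 4.7], [0.09, 2.05], [-2.69, 2.69]. Speed limits (rad/s): [2.57, 2.57, 3.14, 3.14, 3.14, 3.14, 3.14].

INTERFACE

Orientations are given as a rotation vector (axis times angle).
In Python, from bench import ctrl gives the robot as it stands.
- The arm moves only by the tool step_hand, called after "Emit:" by a JSON object that holds its "name" and its "arguments". Schema: {"type":"object","properties":{"offsets":{"type":"array","items":{"type":"object","properties":{"sx":{"type":"number"},"sy":{"type":"number"},"sz":{"type":"number"},"yaw":{"type":"number"},"finger_gap":{"type":"number"}},"additionalProperties":false,"required":["finger_gap"]},"minItems":1,"maxItems":20},"squeeze":{"type":"number"},"only":{"type":"string"},"quiet":{"type":"boolean"},"lines":{"type":"string"}},"required":["offsets"],"additionalProperties":false}. offsets is a list of rows, 1 to 20 of them, each an object with the fields sx, sy, sz (the shift in shares of 0.6 m (1.0 is 0.6 m)), yaw (a turn about the tool's z in fractions of the full range, 1 being 2 rad), finger_gap (the opening from 0.0 (shut) to 1.0 (fully open)); a field left out counts as zero (the opening has to be given); each row is the pose to reach, as a shift and turn from the pose commanded when the call began, along the tool's axes at that moment; what a row does not reach only later rows make up. A row lasts 1/10 s, in which the tool goes at most 0.05 m and 0.15 rad, less where a joint would pass 70% of its speed; a pose out of reach is approached as far as the arm can. The fingers move at their own pace and stop on an object; squeeze is the grip in N (left out, the last holds). Time passes only in rows, so rows that do not move let the fingers close. The tool returns the time, the measured TCP pose, the force, the opening and the grip force at its end. only (a regular expression) keeps the lines of the reply that match it, lines (a string "A,B") keeps lines A to B, and quiet returns only ok. No shift or turn number may pass 1 either way. Input that does not fit is refused with a message, and nothing moves.
- ctrl.get_state(): the state, without advancing time (a new reading comes with each control period).
- ctrl.get_image(name): name is "scene" or "top"; returns the picture (400x640x3 uint8, red, green, blue); there is no depth.
- ctrl.camera_model(name): a dict with "vertical_fov" (degrees; the focal length in pixels is half the picture's height over the tangent of half this angle, whatever the lens; pixels are square), "cx", "cy" (the principal point, pixels), "k1" (the pictures are not rectified: a ray, as slopes to the right and down, at radius r is drawn at 1 + k1 r^2 times it, then the intrinsics apply), "rvec" (rotation vector, rad) and "tvec" (3), from world to camera coordinates, as OpenCV has them. Camera axes: x right, y down, z forward; pixel columns grow to the right and rows downward; lengths in m; the calibration is good to about 2 mm. A picture is of the moment at which its call begins. camera_model takes no time and is no camera call.
- ctrl.close_job(): hands the job in; it is judged then, once.
The state is a dict: "time": time; "joint_positions": joint angles; "qd": joint speeds; "joint_torque": joint torques, N m; "position": TCP position; "tool_rot": TCP orientation; "ft_force": force on the tool from outside, world axes, zero at the start; "torque": the same for the moment, N m; "grip_width": opening from 0.0 (shut) to 1.0 (fully open); "grip_force": force on a finger pad.
Only numpy, scipy, OpenCV 4.12 (cv2) and the standard library are available. Lean on these libraries where they do the work, as an engineer would, in place of code of your own. Each camera call takes 0.05 s, during which the arm holds its last target. There are 200 camera calls.

TASK

Fold the board of the drawing stand up until it stands upright, square to its base, and let go of it. Then squeeze the smaller spring clamp off the clamp rail and finish still holding it squeezed wide open over the middle of the board's top edge, one jaw in front of the card and one behind the board, both reaching well down past the edge but touching nothing, so that I can square up the card before it is clamped. Do not drop the clamp or let it bite or knock against the board, and leave everything else where it lies.

Things in the scene. Friction and masses are not known exactly. Their poses are not given: they have to be found in the camera images.
- stand: Plywood folding drawing stand, fixed. Origin: centre of its underside; base 165 mm (x) by 190 mm (y), plate top at z 15 mm, a rest strip 27 mm high along its front. x points from its front (robot's side) to its rear, z up. The board is hinged across the rear, along y at x +70, z +30 mm, and folds over the base like a laptop lid.
- board (a joint): Angle of the board about its hinge, rad: 0 folded flat forward over the base, pi/2 upright, up to 2.5 leaning to the rear. Starts part open, 0.75 to 1.05, free edge up and toward the robot. Stiff hinge (about 0.35 N m; board 0.25 kg): the board stays where it is left.
- board_hinge (a point): Middle of the board's hinge line, 30 mm above the bench. Axes as board_top.
- board_top (a point): Middle of the board's free (top) edge, halfway through its 11 mm (9 mm plywood, 2 mm stiff card on the front), 150 mm from the hinge line; board 180 mm wide, card 150 mm, tops flush. Axes turn with the board: x from the top edge to the hinge (down when upright), y along the edge, z out of the plain back (rearward when upright). Card face at z -5.5 mm, back at z +5.5 mm.
- rail: Clamp rail, fixed: wooden board 13 mm thick, 220 mm long, standing on edge along its own y, top edge 140 mm above the bench, on a foot 80 by 230 mm. Origin: centre of the underside. A bigger steel spring clamp (1.45 times the size, top about 235 mm above the bench) is parked for good at y -62 mm and cannot be removed.
- clamp: Smaller steel spring clamp, about 140 g, parked astride the rail's top edge at y +30 to +70 mm of the rail, handles up, jaws down; lifts straight off once squeezed. Origin: middle of its pin, 148.5 mm above the bench when parked. Axes of its rear (+x) lever; parked: z up, y along the pin and the rail, x square to the rail. Levers 20 mm wide in y; jaws end 52 mm below the pin (49 squeezed).
- clamp_lever (a joint): How far the clamp is squeezed, rad: front lever against rear one. 0 parked on the rail, -0.26 jaws shut, 0.52 at the stop (jaw tips 39 mm apart inside). A spring (0.6 N m/rad) shuts it: squeezing 46 mm above the pin takes about 9 N at 0, 16 N at the stop. Held by both handles, each lever has turned by half of this.
- clamp_grip (a point): Place to squeeze: between the handles, 46 mm above the pin on the body's z axis. The grey-sleeved handles rise 57 mm above the pin (61 squeezed). Over their outer faces, parked: 53 mm here and 58 mm at the top (each leans out 0.26 rad); squeezed to the stop: parallel, 28 mm. Fixed to the rear lever, so it leans with it.
- tip_a (a point): Inner lower corner of the jaw pad of the rear (+x) lever, at the middle of the pad's 22 mm width.
- tip_b (a point): Inner lower corner of the jaw pad of the front (-x) lever, at the middle of the pad's 22 mm width. The distance from tip_a to tip_b is the gap between the jaws.
- masking_tape: Roll of masking tape, 100 mm across, 24 mm high, bystander. Origin: centre of its underside.
- jar_screws: Jar with a green lid, 89 mm across, 137 mm high, bystander. Origin: centre of its underside.
- c_clamp: Screw C-clamp lying flat, 148 x 105 x 22 mm, bystander (not the clamp to use). Origin: centre of its underside.
- driver_flat: Screwdriver with an amber handle, 212 mm long, 29 mm thick, lying flat, bystander. Origin: centre of its underside.

How it is judged:
On the way, in this order (a step that is already met when the one before it is completed fails the run):
1. the board stands upright (within about 7 degrees) and the fingers have let go of it (value of joint board between 1.45 and 1.69 rad and contact force between the fingers and stand below 0.2 N), for 0.3 s.
2. the clamp is squeezed open and lifted clear of the rail (value of joint clamp_lever above 0.35 rad and contact force between clamp and rail below 0.3 N and z of each of tip_a, tip_b in the frame of rail above 0.145 m), for 0.2 s.
At the end, for the whole second after the job is handed in: Board upright (1.45 to 1.69 rad). Clamp held by the fingers, still, squeezed past 0.35 rad; jaw tips 12 to 44 mm below the top edge, within 45 mm of its middle, one on each side, 7.5 mm or more from the mid-plane. Clamp touches neither stand nor rail; fingers do not touch the stand (value of joint board between 1.45 and 1.69 rad and value of joint clamp_lever above 0.35 rad and x of tip_a in the frame of board_top between 0.012 and 0.044 m and y of tip_a in the frame of board_top between -0.045 and 0.045 m and x of tip_b in the frame of board_top between 0.012 and 0.044 m and y of tip_b in the frame of board_top between -0.045 and 0.045 m and ((z of tip_b in the frame of board_top below -0.0075 m and z of tip_a in the frame of board_top above 0.0075 m) or (z of tip_a in the frame of board_top below -0.0075 m and z of tip_b in the frame of board_top above 0.0075 m)) and contact force between each of clamp, the fingers and stand below 0.3 N and contact force between clamp and rail below 0.3 N and contact force between the fingers and clamp above 3 N and linear speed of clamp below 0.03 m/s); the arm keeps its last pose, push and grip.
It fails at once if the clamp is dropped or knocked down (pin lower than 100 mm above the bench) (height (world z) of clamp below 0.1 m).
It fails at once if the clamp bites or knocks against the stand with more than 6 N (contact force between clamp and stand above 6 N).
It fails at once if a bystander (masking tape, jar, C-clamp, screwdriver) is moved by more than 30 mm (distance of any of masking_tape, jar_screws, c_clamp, driver_flat from where it was at the start of the episode above 0.03 m).
It also fails if it takes over 64 s, if anything falls off the work surface, if the arm or the gripper's body presses on something with over 40 N, if the wrist force passes 120 N, or if a joint passes its speed limit or range.

## Working session

There is one attempt and no reset: what is moved stays moved. The work goes in short steps, Python scripts to look and compute and a tool call to move; the robot and the scene stay as the last step left them, time stands still between calls to the robot, and variables do not carry over. Pictures are saved under pics/ and viewed, at most 10 in all, crops included, and the job is handed in when it is done.

```bash
ls; mkdir -p pics
```

Run:
```python
from bench import ctrl
import cv2
for n in("scene","top"):
    cv2.imwrite(f"pics/{n}0.png",ctrl.get_image(n)[:,:,::-1]); print(ctrl.camera_model(n))
s=ctrl.get_state();print(s)
```

```text
bench.py
pics
{'vertical_fov': 55.14810113341507, 'cx': 310.4244425706688, 'cy': 193.57281893155957, 'k1': -0.06125015602037769, 'rvec': array([ 1.98848654, -1.17043719,  0.59559592]), 'tvec': array([-0.29891311,  0.38779793,  0.92517611])}
{'vertical_fov': 56.34160103066945, 'cx': 320.465494903864, 'cy': 202.9941844072311, 'k1': -0.03216090263471002, 'rvec': array([ 2.16503519, -2.15857832,  0.1612674 ]), 'tvec': array([-0.06144519,  0.60363706,  1.05086221])}
{'time': 0.1, 'joint_positions': array([-1.21288778,  0.3217443 , -0.07007872,  1.45157214,  0.02260155,
        1.37080041, -0.05693498]), 'qd': array([ 3.19559504e-05, -1.34522633e-03, -1.90480490e-03, -2.74741198e-03,
       -1.29807663e-03,  6.18782836e-04,  5.67179735e-04]), 'joint_torque': array([ 4.45693922e-04, -4.92567587e+01, -4.05275691e-01, -3.13400388e+01,
       -6.42135087e-02,  3.93750938e-02,  5.98989914e-05]), 'position': array([0.21896807, 0.61143121, 0.20016424]), 'tool_rot': array([-5.37381523e-01, -3.09508638e+00,  2.71092987e-03]), 'ft_force': array([-0.20729308, -0.27273365,  0.14419437]), 'torque': array([ 0.02834969,  0.05082585, -0.01020318]), 'grip_force': 0.0, 'grip_width': 0.9993485846628114}
```

View pics/scene0.png

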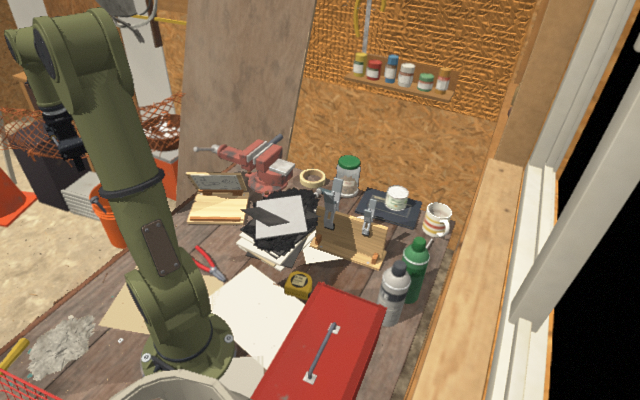

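View pics/top0.png

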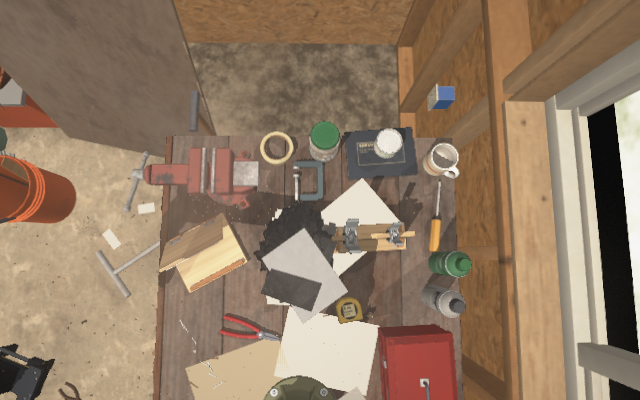

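The scene view shows the stand at about (220,200) and the rail with two clamps at about (335,200) and (368,215). The top view shows the stand at (203,257) and the rail at (370,238). I'll enlarge both.

Run:
```python
import cv2,numpy as np
t=cv2.imread("pics/top0.png");s=cv2.imread("pics/scene0.png")
def c(im,x,y,w,h,W,H): return cv2.resize(im[y:y+h,x:x+w],(W,H),interpolation=cv2.INTER_CUBIC)
a=np.hstack([c(t,150,205,100,100,400,400),c(t,320,205,100,100,400,400)])
cv2.imwrite("pics/ct.png",a)
a=np.hstack([c(s,180,160,80,80,400,400),c(s,305,170,100,100,400,400)])
cv2.imwrite("pics/cs.png",a)
```

```text
(no output)
```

View pics/ct.png

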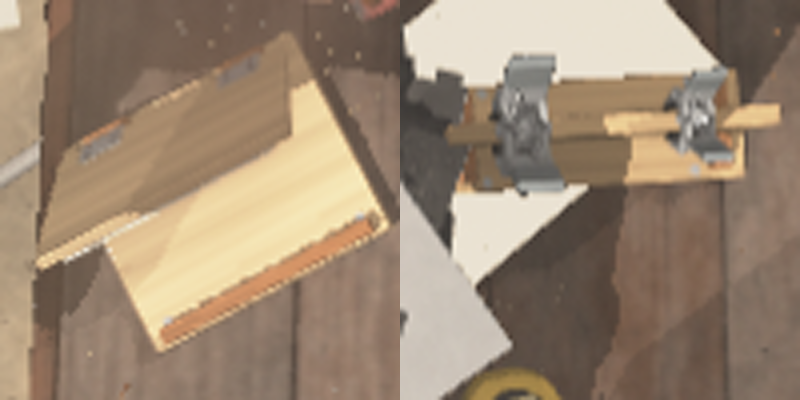

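View pics/cs.png

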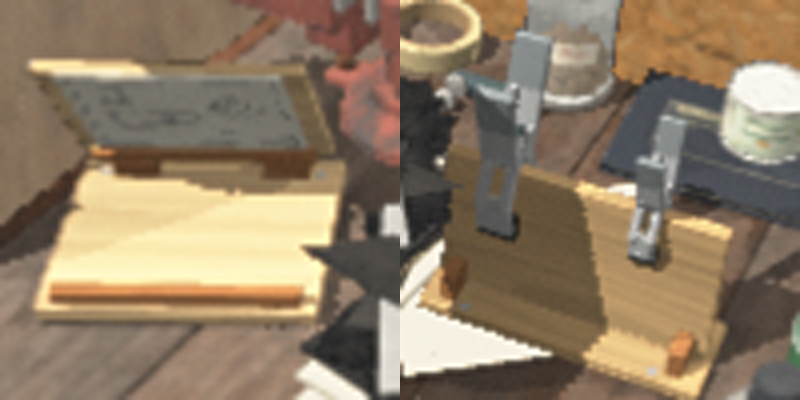

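Create h.py:
```python
import numpy as np,cv2
from bench import ctrl
from scipy.spatial.transform import Rotation as R
def ray(n,uv):
    m=ctrl.camera_model(n);f=200/np.tan(np.radians(m["vertical_fov"]/2))
    p=(np.array(uv,float)-[m["cx"],m["cy"]])/f;q=p.copy()
    for _ in range(20): q=p/(1+m["k1"]*(q@q))
    r=R.from_rotvec(m["rvec"]).as_matrix()
    d=r.T@np.r_[q,1];return -r.T@m["tvec"],d/np.linalg.norm(d)
def onz(n,uv,z):
    o,d=ray(n,uv);return o+d*(z-o[2])/d[2]
def tri(a,b):
    (o1,d1),(o2,d2)=ray("top",a),ray("scene",b)
    t=np.linalg.lstsq(np.c_[d1,-d2],o2-o1,rcond=None)[0]
    p,q=o1+t[0]*d1,o2+t[1]*d2;return (p+q)/2,np.linalg.norm(p-q)
def proj(n,P):
    m=ctrl.camera_model(n);f=200/np.tan(np.radians(m["vertical_fov"]/2))
    c=R.from_rotvec(m["rvec"]).as_matrix()@np.array(P)+m["tvec"];q=c[:2]/c[2]
    return q*(1+m["k1"]*(q@q))*f+[m["cx"],m["cy"]]
```

Run:
```python
from h import *
np.set_printoptions(precision=4,suppress=True)
T=lambda x,y:(150+x/4,205+y/4)
T2=lambda x,y:(320+(x-400)/4,205+y/4)
S=lambda x,y:(180+x/5,160+y/5)
S2=lambda x,y:(305+(x-400)/4,170+y/4)
nl,nr,fr=[onz("top",T(*p),.015) for p in((158,352),(388,230),(296,33))]
print("base",nl,nr,fr,np.linalg.norm(nl-nr),np.linalg.norm(nr-fr))
print("base scene",onz("scene",S(35,315),.015),onz("scene",S(325,318),.015),onz("scene",S(345,165),.015))
print("boardL",tri(T(38,264),S(30,63)),"R",tri(T(291,134),S(305,67)))
a,b=onz("top",T2(447,133),.14),onz("top",T2(780,115),.14)
print("rail",a,b,np.linalg.norm(a-b)); print("rail scene R",onz("scene",S2(730,232),.14),onz("scene",S2(448,152),.14))
print("small far/near handle tops",onz("top",T2(705,75),.206),onz("top",T2(717,158),.206))
print(onz("scene",S2(672,118),.206),onz("scene",S2(652,158),.206))
print("bypin",onz("top",T2(695,115),.15))
s=ctrl.get_state();print(R.from_rotvec(s["tool_rot"]).as_matrix())
```

```text
base [0.3426 0.3188 0.015 ] [0.4308 0.1544 0.015 ] [0.5752 0.2265 0.015 ] 0.18650255256169854 0.16144610076362806
base scene [0.3395 0.3112 0.015 ] [0.4336 0.1424 0.015 ] [0.5749 0.2272 0.015 ]
boardL (array([0.4128, 0.3492, 0.1619]), np.float64(0.0009049498273541543)) R (array([0.4959, 0.1902, 0.1641]), np.float64(0.002988487911465507))
rail [ 0.4975 -0.0876  0.14  ] [ 0.5098 -0.3078  0.14  ] 0.22046843282137316
rail scene R [ 0.5138 -0.3076  0.14  ] [ 0.4917 -0.0928  0.14  ]
small far/near handle tops [ 0.5311 -0.2439  0.206 ] [ 0.4801 -0.2501  0.206 ]
[ 0.5335 -0.2472  0.206 ] [ 0.4857 -0.251   0.206 ]
bypin [ 0.5092 -0.2491  0.15  ]
[[-0.9415  0.3371 -0.0005]
 [ 0.3371  0.9415 -0.0017]
 [-0.0001 -0.0017 -1.    ]]
```

Careful with the scale: shifts go in shares of 0.6 m and turns go in shares of 2 rad. That gives: -0.339 m is -0.565, -0.238 m is -0.3967, 0.742 rad is 0.371.

Emit:
{"name": "step_hand", "arguments": {"offsets": [{"sx": -0.0333,"sy": -0.025,"sz": -0.0667,"yaw": 0.05,"finger_gap": 1},{"sx": -0.565,"sy": -0.3967,"sz": -0.0667,"yaw": 0.371,"finger_gap": 1},{"sx": -0.565,"sy": -0.3967,"sz": -0.0667,"yaw": 0.371,"finger_gap": 1},{"sx": -0.565,"sy": -0.3967,"sz": -0.0667,"yaw": 0.371,"finger_gap": 1},{"sx": -0.565,"sy": -0.3967,"sz": -0.0667,"yaw": 0.371,"finger_gap": 1},{"sx": -0.565,"sy": -0.3967,"sz": -0.0667,"yaw": 0.371,"finger_gap": 1},{"sx": -0.565,"sy": -0.3967,"sz": -0.0667,"yaw": 0.371,"finger_gap": 1},{"sx": -0.565,"sy": -0.3967,"sz": -0.0667,"yaw": 0.371,"finger_gap": 1},{"sx": -0.565,"sy": -0.3967,"sz": -0.0667,"yaw": 0.371,"finger_gap": 1},{"sx": -0.565,"sy": -0.3967,"sz": -0.0667,"yaw": 0.371,"finger_gap": 1},{"sx": -0.565,"sy": -0.3967,"sz": -0.0667,"yaw": 0.371,"finger_gap": 1},{"sx": -0.565,"sy": -0.3967,"sz": -0.0667,"yaw": 0.371,"finger_gap": 1},{"sx": -0.565,"sy": -0.3967,"sz": -0.0667,"yaw": 0.371,"finger_gap": 1}]}}

```text
time: 1.4
position: [0.4569, 0.2753, 0.2409]
tool_rot: [-1.618, -2.692, 0.0]
ft_force: [0.5, 0.0, -0.7]
grip_width: 0.998
grip_force: 0.0
```

Run:
```python
from h import *
s=ctrl.get_state();print(s["position"],R.from_rotvec(s["tool_rot"]).as_matrix().round(3))
import cv2,numpy as np
t=ctrl.get_image("top")[:,:,::-1];q=ctrl.get_image("scene")[:,:,::-1]
c=lambda im,x,y:cv2.resize(im[y:y+130,x:x+130],(400,400))
cv2.imwrite("pics/b1.png",np.hstack([c(t,130,180),c(q,150,120)]))
```

```text
[0.4569073  0.27527157 0.24088051] [[-0.469  0.883 -0.001]
 [ 0.883  0.469  0.   ]
 [ 0.    -0.001 -1.   ]]
```

View pics/b1.png

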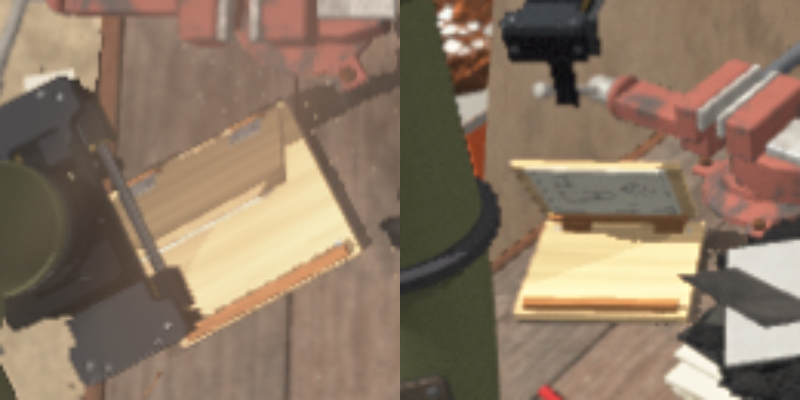

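The fingers hang above the board. The board's edge is clear, and the red vise is behind it in the upper right. I'll check the vise clearance.

Run:
```python
from h import *
print("tcp scene",proj("scene",[.457,.275,.24]),"seen 203.6,152.5")
for z in(.1,.15,.2,.25): print(z,[onz("top",p,z)[:2].round(3) for p in((188,193),(204,193),(235,193))])
for z in(.1,.15,.2): print(z,[onz("scene",p,z)[:2].round(3) for p in((236,161),(243,164),(202,147))])
```

```text
tcp scene [209.07212438 151.94410534] seen 203.6,152.5
0.1 [array([0.622, 0.308]), array([0.622, 0.263]), array([0.623, 0.178])]
0.15 [array([0.614, 0.291]), array([0.615, 0.248]), array([0.615, 0.167])]
0.2 [array([0.606, 0.273]), array([0.607, 0.234]), array([0.607, 0.156])]
0.25 [array([0.599, 0.256]), array([0.599, 0.219]), array([0.599, 0.146])]
0.1 [array([0.622, 0.312]), array([0.619, 0.278]), array([0.635, 0.487])]
0.15 [array([0.563, 0.261]), array([0.56 , 0.229]), array([0.576, 0.425])]
0.2 [array([0.505, 0.211]), array([0.502, 0.181]), array([0.516, 0.363])]
```

Converted, 0.1 m is 0.1667, 0.09 m is 0.15.

Emit:
{"name": "step_hand", "arguments": {"offsets": [{"finger_gap": 0.7},{"sz": 0.05,"finger_gap": 0.7},{"sz": 0.1,"finger_gap": 0.7},{"sz": 0.15,"finger_gap": 0.7},{"sz": 0.1667,"finger_gap": 0.7},{"sz": 0.1667,"finger_gap": 0.7}]}}

```text
time: 2.1
position: [0.457, 0.2732, 0.1399]
tool_rot: [-1.622, -2.689, 0.004]
ft_force: [0.2, 0.3, 0.4]
grip_width: 0.707
grip_force: 0.0
```

Emit:
{"name": "step_hand", "arguments": {"offsets": [{"sy": 0.0167,"finger_gap": 0.7},{"sy": 0.0333,"finger_gap": 0.7},{"sy": 0.05,"finger_gap": 0.7},{"sy": 0.0667,"finger_gap": 0.7},{"sy": 0.0833,"finger_gap": 0.7},{"sy": 0.1,"finger_gap": 0.7},{"sy": 0.1167,"finger_gap": 0.7},{"sy": 0.1333,"finger_gap": 0.7},{"sy": 0.1417,"finger_gap": 0.7},{"sy": 0.15,"finger_gap": 0.7},{"sy": 0.15,"finger_gap": 0.7}]}}

```text
time: 3.2
position: [0.5381, 0.3158, 0.141]
tool_rot: [1.623, 2.69, -0.0]
ft_force: [-0.2, -0.6, 0.6]
grip_width: 0.698
grip_force: 0.0
```

Run:
```python
from h import *
t=ctrl.get_image("top")[:,:,::-1];q=ctrl.get_image("scene")[:,:,::-1]
c=lambda im,x,y:cv2.resize(im[y:y+130,x:x+130],(400,400))
cv2.imwrite("pics/b2.png",np.hstack([c(t,130,180),c(q,150,120)]))
s=ctrl.get_state();h=np.array([.5216,.3068,.03]);d=s["position"]-h
print("tcp rel hinge",d[:2]@[.887,.462],d[:2]@[-.462,.887],s["position"],s["ft_force"],s["grip_width"],s["grip_force"])
```

```text
tcp rel hinge 0.018126823347983566 0.0003446576775667064 [0.53751587 0.31547846 0.14112803] [ 0.48549119  0.73211244 -1.02965762] 0.7022794149291273 0.0
```

View pics/b2.png

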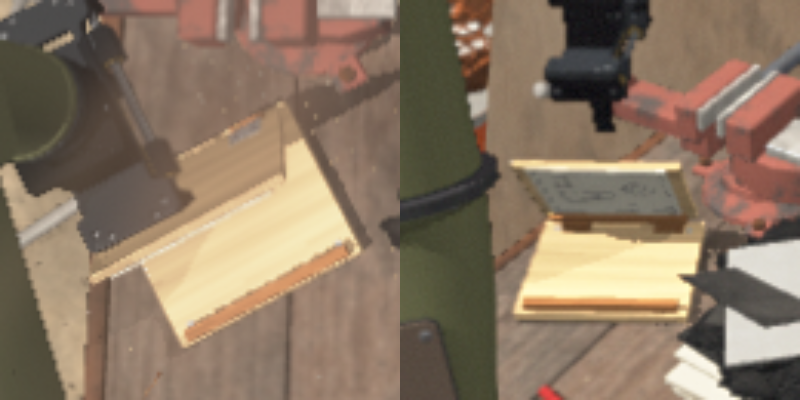

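Run:
```python
from h import *
p=np.array([.5375,.3155,.141]);y=np.array([.887,.462,0])
for k in(-.03,0,.03): print(k,proj("scene",p+k*y).round(1),proj("top",p+k*y).round(1))
for n,uv in(("boardL",[.4128,.3492,.1619]),("R",[.4959,.1902,.1641]),("hinge",[.5216,.3068,.03])): print(n,proj("scene",uv).round(1),proj("top",uv).round(1))
print("model upright top ctr",proj("scene",[.5216,.3068,.18]).round(1))
```

```text
-0.03 [217.4 167.3] [183.  232.6]
0 [219.2 162.4] [178.3 222.4]
0.03 [220.9 157.7] [173.5 212.3]
boardL [185.9 172.5] [159.6 270.9]
R [240.5 173.4] [223.3 238.2]
hinge [222.1 190.8] [194.6 230.9]
model upright top ctr [216.8 155.7]
```

The scene view shows the board unmoved. The tips, around crop (605,130), sit about 18 mm higher than the TCP because open fingers retract, so they passed over the edge. I'll go back over it, shut the fingers, descend in front of the board and push.

Converted, -0.145 m is -0.2417, -0.14 m is -0.2333.

Emit:
{"name": "step_hand", "arguments": {"offsets": [{"sz": -0.0667,"finger_gap": 0.7},{"sz": -0.125,"finger_gap": 0.5},{"sy": -0.0833,"sz": -0.125,"finger_gap": 0},{"sy": -0.1667,"sz": -0.125,"finger_gap": 0},{"sy": -0.2333,"sz": -0.125,"finger_gap": 0},{"sy": -0.2417,"sz": -0.125,"finger_gap": 0},{"sy": -0.2417,"sz": -0.0667,"finger_gap": 0},{"sy": -0.2417,"sz": 0.0083,"finger_gap": 0},{"sy": -0.2417,"sz": 0.0083,"finger_gap": 0},{"sy": -0.2417,"sz": 0.0083,"finger_gap": 0}]}}

```text
time: 4.3
position: [0.4096, 0.2479, 0.1366]
tool_rot: [-1.623, -2.69, 0.001]
ft_force: [0.5, -0.4, 0.2]
grip_width: 0.023
grip_force: 0.0
```

Emit:
{"name": "step_hand", "arguments": {"offsets": [{"sy": 0.0167,"finger_gap": 0},{"sy": 0.0333,"finger_gap": 0},{"sy": 0.05,"finger_gap": 0},{"sy": 0.0667,"finger_gap": 0},{"sy": 0.0833,"finger_gap": 0},{"sy": 0.1,"finger_gap": 0},{"sy": 0.1167,"finger_gap": 0},{"sy": 0.1167,"finger_gap": 0}]}}

```text
time: 5.1
position: [0.4743, 0.2829, 0.1498]
tool_rot: [1.623, 2.689, 0.014]
ft_force: [-20.2, -12.8, 63.4]
grip_width: 0.005
grip_force: 33.6
```

Run:
```python
from h import *
t=ctrl.get_image("top")[:,:,::-1];q=ctrl.get_image("scene")[:,:,::-1]
c=lambda im,x,y:cv2.resize(im[y:y+130,x:x+130],(400,400))
cv2.imwrite("pics/b3.png",np.hstack([c(t,130,180),c(q,150,120)]))
s=ctrl.get_state();h=np.array([.5216,.3068,.03]);d=s["position"]-h
print("tcp rel hinge",d[:2]@[.887,.462],d[:2]@[-.462,.887],s["position"],s["ft_force"],s["grip_width"],s["grip_force"])
```

```text
tcp rel hinge -0.05267480241894047 0.0007119532714971547 [0.47455855 0.28310079 0.14992602] [-20.76483595 -12.89772121  61.92953895] 0.0029399604948288395 33.10531061142683
```

View pics/b3.png

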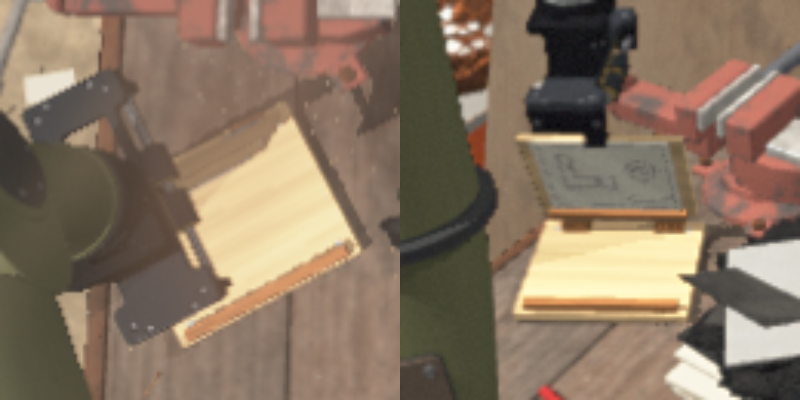

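The board has turned to about 1.23 rad. However, the fingertip at crop (597,148) is riding on the top edge, with 62 N upward. I'll lift off now and check the true tip height against the image.

Converted, -0.08 m is -0.1333, -0.05 m is -0.0833.

Emit:
{"name": "step_hand", "arguments": {"offsets": [{"sy": -0.0167,"sz": -0.05,"finger_gap": 0},{"sy": -0.05,"sz": -0.1,"finger_gap": 0},{"sy": -0.0833,"sz": -0.1333,"finger_gap": 0},{"sy": -0.0833,"sz": -0.1333,"finger_gap": 0},{"sy": -0.0833,"sz": -0.1333,"finger_gap": 0}]}}

```text
time: 5.7
position: [0.4278, 0.2578, 0.2164]
tool_rot: [1.623, 2.69, 0.003]
ft_force: [0.2, 0.2, -0.0]
grip_width: 0.003
grip_force: 0.0
```

Run:
```python
from h import *
t=ctrl.get_image("top");q=ctrl.get_image("scene")
cv2.imwrite("pics/raw_s.png",q[:,:,::-1]);cv2.imwrite("pics/raw_t.png",t[:,:,::-1])
c=lambda im,x,y:cv2.resize(im[y:y+130,x:x+130],(400,400))
cv2.imwrite("pics/b4.png",np.hstack([c(t,130,180),c(q,150,120)])[:,:,::-1])
p=ctrl.get_state()["position"];print(p,proj("scene",p),proj("top",p))
print(proj("scene",[.4746,.283,.15]),"seen 214,168")
```

```text
[0.42729463 0.25734608 0.21496282] [208.31058181 164.73766697] [189.18361668 266.03902202]
[214.45014676 171.95518255] seen 214,168
```

View pics/b4.png

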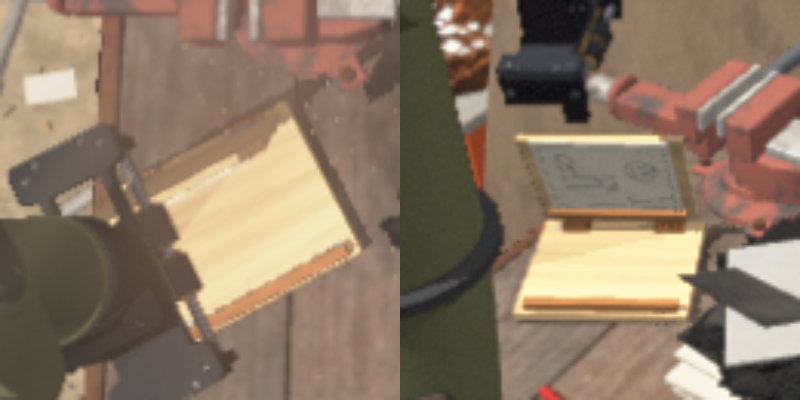

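Converted, 0.087 m is 0.145, 0.08 m is 0.1333.

Emit:
{"name": "step_hand", "arguments": {"offsets": [{"sz": 0.0667,"finger_gap": 0},{"sz": 0.1333,"finger_gap": 0},{"sz": 0.145,"finger_gap": 0},{"sz": 0.145,"finger_gap": 0}]}}

```text
time: 6.2
position: [0.4263, 0.2565, 0.1273]
tool_rot: [-1.623, -2.689, 0.007]
ft_force: [0.1, -0.0, 0.2]
grip_width: 0.001
grip_force: 0.0
```

Emit:
{"name": "step_hand", "arguments": {"offsets": [{"sy": 0.0167,"finger_gap": 0},{"sy": 0.0333,"finger_gap": 0},{"sy": 0.05,"finger_gap": 0},{"sy": 0.0667,"finger_gap": 0},{"sy": 0.0833,"finger_gap": 0},{"sy": 0.0833,"finger_gap": 0}]}}

```text
time: 6.8
position: [0.4724, 0.2812, 0.1293]
tool_rot: [1.623, 2.689, 0.0]
ft_force: [-1.1, -1.1, 0.4]
grip_width: 0.007
grip_force: 0.0
```

Emit:
{"name": "step_hand", "arguments": {"offsets": [{"sy": 0.0167,"finger_gap": 0},{"sy": 0.0333,"finger_gap": 0},{"sy": 0.05,"finger_gap": 0},{"sy": 0.05,"finger_gap": 0}]}}

```text
time: 7.2
position: [0.4995, 0.2954, 0.1291]
tool_rot: [1.622, 2.689, 0.002]
ft_force: [1.1, -1.0, 0.9]
grip_width: 0.004
grip_force: 0.0
```

Run:
```python
from h import *
t=ctrl.get_image("top");q=ctrl.get_image("scene")
c=lambda im,x,y:cv2.resize(im[y:y+130,x:x+130],(400,400))
cv2.imwrite("pics/b5.png",np.hstack([c(t,130,180),c(q,150,120)])[:,:,::-1])
p=ctrl.get_state()["position"];print(p,(p-[.5216,.3068,0])[:2]@[.887,.462])
yv=np.array([-.462,.887,0])
print([proj("scene",[.5216,.3068,.18]+k*yv).round(1) for k in(-.09,.09)],[proj("top",[.5216,.3068,.18]+k*yv).round(1) for k in(-.09,.09)])
```

```text
[0.49850762 0.29474292 0.12872161] -0.026053313343441388
[array([243.3, 156.4]), array([190.5, 155.1])] [array([208.2, 211.2]), array([143.3, 243.9])]
```

View pics/b5.png

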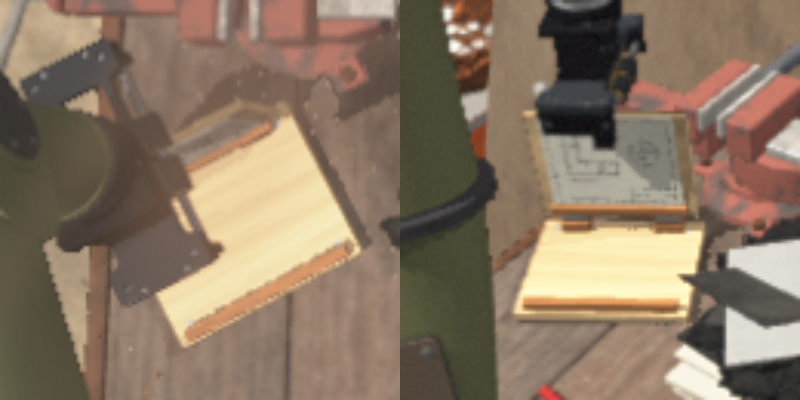

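The top edge's ends are at scene crop (525,112) and (687,114), within about 1 px of the upright prediction. I'll nudge it 4 mm, back away and lift clear.

Converted, -0.15 m is -0.25, -0.02 m is -0.0333.

Emit:
{"name": "step_hand", "arguments": {"offsets": [{"sy": 0.0067,"finger_gap": 0},{"sy": 0.0067,"finger_gap": 0},{"sy": -0.0333,"finger_gap": 0},{"sy": -0.05,"finger_gap": 0},{"sy": -0.05,"sz": -0.0833,"finger_gap": 0},{"sy": -0.05,"sz": -0.1667,"finger_gap": 0.5},{"sy": -0.05,"sz": -0.25,"finger_gap": 1},{"sy": -0.05,"sz": -0.25,"finger_gap": 1},{"sy": -0.05,"sz": -0.25,"finger_gap": 1}]}}

```text
time: 8.2
position: [0.4722, 0.2811, 0.2808]
tool_rot: [1.622, 2.689, 0.006]
ft_force: [0.3, 0.1, -0.7]
grip_width: 0.284
grip_force: 0.0
```

Run:
```python
from h import *
s=ctrl.get_state();p=s["position"];M=R.from_rotvec(s["tool_rot"]).as_matrix()
d=np.array([.507,-.248,.27])-p;print(M.T@d,p,M.round(3))
```

```text
[-0.48435228 -0.2159414   0.00947073] [0.47216971 0.2811391  0.28077846] [[-0.466  0.885  0.003]
 [ 0.885  0.466  0.003]
 [ 0.001  0.004 -1.   ]]
```

Converted, -0.484 m is -0.8067, -0.216 m is -0.36, 0.41 rad is 0.205.

Emit:
{"name": "step_hand", "arguments": {"offsets": [{"sx": -0.8067,"sy": -0.36,"yaw": 0.205,"finger_gap": 1},{"sx": -0.8067,"sy": -0.36,"yaw": 0.205,"finger_gap": 1},{"sx": -0.8067,"sy": -0.36,"yaw": 0.205,"finger_gap": 1},{"sx": -0.8067,"sy": -0.36,"yaw": 0.205,"finger_gap": 1},{"sx": -0.8067,"sy": -0.36,"yaw": 0.205,"finger_gap": 1},{"sx": -0.8067,"sy": -0.36,"yaw": 0.205,"finger_gap": 1},{"sx": -0.8067,"sy": -0.36,"yaw": 0.205,"finger_gap": 1},{"sx": -0.8067,"sy": -0.36,"yaw": 0.205,"finger_gap": 1},{"sx": -0.8067,"sy": -0.36,"yaw": 0.205,"finger_gap": 1},{"sx": -0.8067,"sy": -0.36,"yaw": 0.205,"finger_gap": 1},{"sx": -0.8067,"sy": -0.36,"yaw": 0.205,"finger_gap": 1},{"sx": -0.8067,"sy": -0.36,"yaw": 0.205,"finger_gap": 1},{"sx": -0.8067,"sy": -0.36,"yaw": 0.205,"finger_gap": 1},{"sx": -0.8067,"sy": -0.36,"yaw": 0.205,"finger_gap": 1}]}}

```text
time: 9.6
position: [0.506, -0.2463, 0.278]
tool_rot: [-2.133, -2.304, 0.0]
ft_force: [-0.1, -0.2, 0.0]
grip_width: 1.0
grip_force: 0.0
```

Run:
```python
from h import *
t=ctrl.get_image("top");q=ctrl.get_image("scene")
cv2.imwrite("pics/raw_s6.png",q[:,:,::-1]);cv2.imwrite("pics/raw_t6.png",t[:,:,::-1])
c=lambda im,x,y,w:cv2.resize(im[y:y+w,x:x+w],(400,400),interpolation=cv2.INTER_CUBIC)
cv2.imwrite("pics/b6.png",np.hstack([c(q,305,130,130),c(q,165,130,100)])[:,:,::-1])
s=ctrl.get_state();p=s["position"];print(p,R.from_rotvec(s["tool_rot"]).as_matrix().round(3))
M=R.from_rotvec(s["tool_rot"]).as_matrix()
for k in(-.0435,.0435): print(proj("scene",p+M@[0,k,0]))
```

```text
[ 0.5062727  -0.24625748  0.27861319] [[-0.078  0.997 -0.   ]
 [ 0.997  0.078  0.001]
 [ 0.001 -0.    -1.   ]]
[367.47618985 192.89890937]
[376.88396451 175.25578629]
```

View pics/b6.png

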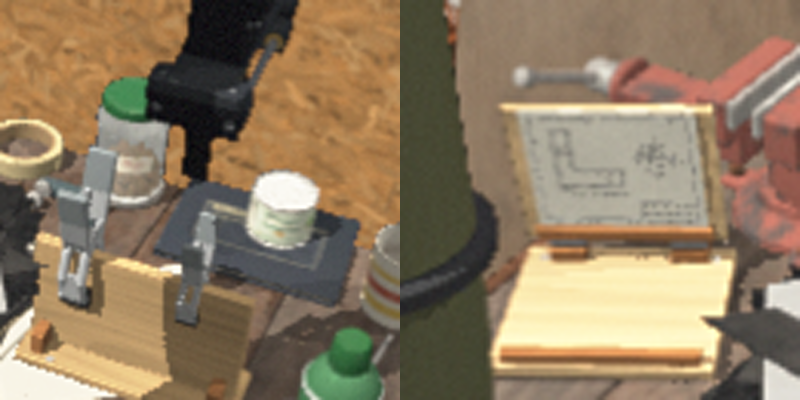

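The fingers are right above the small clamp, with the front tip at crop (197,178), again about 18 mm above the nominal TCP. The board looks upright in the right half, with its top corners at (500,103) and (713,107). I'll check the clamp centre numerically.

Run:
```python
from h import *
n=np.array([.997,.07,0])
for c in([.507,-.248,.2055],[.507,-.251,.2055]):
  print([ (proj("scene",c+k*n).round(1),proj("top",c+k*n).round(1)) for k in(-.029,.029)])
# grey steel mask of small clamp in first top/scene pictures
for f,(x,y,w,h) in(("top",(385,218,24,32)),("scene",(355,192,28,48))):
    im=cv2.imread(f"pics/{f}0.png").astype(int)[y:y+h,x:x+w]
    sat=im.max(2)-im.min(2); m=(sat<28)&(im[...,2]<im[...,0]+18)
    for r in range(0,h,2): print(f,y+r,''.join('#' if v else '.' for v in m[r]),x)
```

```text
[(array([366.6, 211.1]), array([399.2, 245.3])), (array([372.9, 199. ]), array([397. , 221.8]))]
[(array([367.6, 211.5]), array([400.4, 245.3])), (array([373.9, 199.4]), array([398.2, 221.8]))]
top 218 ...................#.... 385
top 220 ...............#........ 385
top 222 .............####......# 385
top 224 ........########........ 385
top 226 ......#########......... 385
top 228 ...##########........... 385
top 230 ..###########........... 385
top 232 .....########........... 385
top 234 ....##########.......... 385
top 236 .....#########.......... 385
top 238 ..############.......... 385
top 240 ...############......... 385
top 242 .....##.#########....... 385
top 244 ...........#######...... 385
top 246 ........................ 385
top 248 ........................ 385
scene 192 ###.....#################### 355
scene 194 ##.......################### 355
scene 196 .......############....##### 355
scene 198 ......###############....... 355
scene 200 .....##################.#### 355
scene 202 ....######################## 355
scene 204 ...######################### 355
scene 206 ..########################## 355
scene 208 .########################### 355
scene 210 ############################ 355
scene 212 ############################ 355
scene 214 ......###################### 355
scene 216 .........################### 355
scene 218 .........################### 355
scene 220 .........#########......#### 355
scene 222 .........#######............ 355
scene 224 .........##..##............. 355
scene 226 ........##...##............. 355
scene 228 ........##.###.............. 355
scene 230 ........######.............. 355
scene 232 .......#######.............. 355
scene 234 ........######.............. 355
scene 236 ............................ 355
scene 238 ............................ 355
```

Careful with the scale: shifts go in shares of 0.6 m and turns go in shares of 2 rad. That gives: 0.12 m is 0.2, -0.0025 m is -0.0042.

Emit:
{"name": "step_hand", "arguments": {"offsets": [{"sx": -0.0042,"sy": 0.0017,"sz": 0.0667,"finger_gap": 1},{"sx": -0.0042,"sy": 0.0017,"sz": 0.1333,"finger_gap": 1},{"sx": -0.0042,"sy": 0.0017,"sz": 0.1667,"finger_gap": 1},{"sx": -0.0042,"sy": 0.0017,"sz": 0.2,"finger_gap": 1},{"sx": -0.0042,"sy": 0.0017,"sz": 0.2,"finger_gap": 1},{"sx": -0.0042,"sy": 0.0017,"sz": 0.2,"finger_gap": 1}], "squeeze": 35}}

```text
time: 10.3
position: [0.5075, -0.2498, 0.1596]
tool_rot: [-2.135, -2.305, -0.001]
ft_force: [-0.2, -0.4, -0.4]
grip_width: 1.004
grip_force: 0.0
```

Emit:
{"name": "step_hand", "arguments": {"offsets": [{"finger_gap": 0.6},{"finger_gap": 0.6},{"finger_gap": 0.5},{"finger_gap": 0.5},{"finger_gap": 0.4},{"finger_gap": 0.4}], "squeeze": 35}}

```text
time: 10.9
position: [0.5085, -0.2515, 0.1612]
tool_rot: [2.134, 2.301, 0.003]
ft_force: [-0.5, 0.1, 12.7]
grip_width: 0.54
grip_force: 11.7
```

Converted, -0.003 m is -0.005, -0.002 m is -0.0033.

Emit:
{"name": "step_hand", "arguments": {"offsets": [{"sz": -0.0017,"finger_gap": 0.35},{"sz": -0.0033,"finger_gap": 0.3},{"sz": -0.005,"finger_gap": 0.25},{"sz": -0.005,"finger_gap": 0.2},{"sz": -0.005,"finger_gap": 0.2},{"sz": -0.005,"finger_gap": 0.2},{"sz": -0.005,"finger_gap": 0.2},{"sz": -0.005,"finger_gap": 0.2}], "squeeze": 35}}

```text
time: 11.7
position: [0.5097, -0.2511, 0.1645]
tool_rot: [2.133, 2.3, 0.005]
ft_force: [2.0, 0.1, 8.5]
grip_width: 0.313
grip_force: 35.0
```

Squeezed to 27 mm, which is the stop. I'll lift it straight off.

Converted, -0.05 m is -0.0833, -0.03 m is -0.05.

Emit:
{"name": "step_hand", "arguments": {"offsets": [{"sz": -0.0167,"finger_gap": 0.2},{"sz": -0.0333,"finger_gap": 0.2},{"sz": -0.05,"finger_gap": 0.2},{"sz": -0.0833,"finger_gap": 0.2}], "squeeze": 35}}

```text
time: 12.1
position: [0.506, -0.2502, 0.2118]
tool_rot: [-2.135, -2.301, 0.002]
ft_force: [-0.2, 0.4, -1.7]
grip_width: 0.318
grip_force: 35.0
```

Emit:
{"name": "step_hand", "arguments": {"offsets": [{"sz": -0.05,"finger_gap": 0.2},{"sz": -0.1,"finger_gap": 0.2},{"sz": -0.15,"finger_gap": 0.2},{"sz": -0.2,"finger_gap": 0.2},{"sz": -0.225,"finger_gap": 0.2},{"sz": -0.225,"finger_gap": 0.2},{"sz": -0.225,"finger_gap": 0.2}], "squeeze": 35}}

```text
time: 12.8
position: [0.5068, -0.2507, 0.3467]
tool_rot: [-2.137, -2.303, 0.0]
ft_force: [0.1, 0.8, -1.6]
grip_width: 0.314
grip_force: 35.0
```

```bash
python3 - <<'E'
from h import *
t=ctrl.get_image("top");q=ctrl.get_image("scene")
cv2.imwrite("pics/raw_s7.png",q[:,:,::-1]);cv2.imwrite("pics/raw_t7.png",t[:,:,::-1])
s=ctrl.get_state();p=s["position"];M=R.from_rotvec(s["tool_rot"]).as_matrix();print(p,M.round(3))
print(M.T@(np.array([.5216,.3068,p[2]])-p))
a=cv2.imread("pics/scene0.png").astype(int);d=np.abs(q[:,:,::-1].astype(int)-a).sum(2)
pin=p.copy()
for k in(0,.018,-.04,-.09): print(k,proj("scene",p+[0,0,k]).round(1))
x0,y0=345,150
for r in range(y0,240,2): print(r,''.join('#' if v<28 else '.' for v in (q[r,x0:x0+60].astype(int).max(1)-q[r,x0:x0+60].astype(int).min(1))),''.join('#' if v>60 else '.' for v in d[r,x0:x0+60]))
E
```

```text
[ 0.50645097 -0.25032036  0.34583551] [[-0.075  0.997 -0.002]
 [ 0.997  0.075  0.001]
 [ 0.001 -0.002 -1.   ]]
[5.54421562e-01 5.68254693e-02 4.29177850e-04]
0 [377.  163.1]
0.018 [377.9 157.2]
-0.04 [375.1 175.9]
-0.09 [372.7 191. ]
150 ............................###############................. ............................################................
152 ............................############.................... ............................#############...................
154 ............................#########....................... ............................##########......................
156 ...........................##########....................... ...........................###########......................
158 ............................#########....................... .............
[... 4387 characters left out ...]
#........ ########.....############..################.................
230 .................................................##......... ########.....###########...###############..................
232 ................................................##.......... ########.....##########.#...##############.................#
234 ................................................#........... ########.....####.#.##..#...#############...............####
236 ...............................................#............ #########....######....#...##############...........########
238 ..............................................#..###........ #########....###########################...........########.
```

The clamp is held (1.6 N of weight), with its tips about 65 mm below the TCP. Before placing it, I'll check the board's top-edge position with pixel profiles across it in both views.

Run:
```python
from h import *
h=np.array([.5216,.3068,.18]);x=np.array([.887,.462,0]);y=np.array([-.462,.887,0])
for f in("top","scene"):
    im=cv2.imread(f"pics/raw_{f[0]}7.png")
    for k in(-.07,-.04,0,.04,.07):
        P=np.array([proj(f,h+k*y+o*x) for o in np.arange(-.03,.0301,.003)],np.float32)
        v=cv2.remap(im,P[None,:,0],P[None,:,1],cv2.INTER_LINEAR)[0]
        print(f,k,' '.join(f"{a[2]}/{a[0]}" for a in v))
```

```text
top -0.07 189/109 166/118 166/129 168/130 166/129 159/122 165/128 217/175 233/166 235/160 228/161 159/109 129/86 128/85 127/85 127/85 134/91 144/100 145/102 143/100 142/99
top -0.04 184/109 166/123 169/129 165/126 156/118 160/123 183/145 218/168 233/163 234/157 202/131 143/96 145/100 152/106 151/106 151/107 149/106 146/104 145/103 143/101 142/101
top 0 180/118 165/129 153/121 159/124 166/130 166/132 189/153 226/173 236/164 231/156 184/126 147/105 146/104 148/105 148/106 145/104 143/102 142/101 141/100 142/101 144/102
top 0.04 163/111 150/117 155/126 155/126 147/118 159/130 216/182 236/184 235/160 224/148 161/102 151/96 132/86 121/81 159/112 184/131 184/131 183/130 184/129 188/133 194/138
top 0.07 176/125 178/127 163/123 159/127 146/101 172/132 220/182 234/169 233/158 226/152 191/135 186/132 186/132 186/133 188/134 189/135 191/136 191/136 192/136 192/137 190/135
scene -0.07 156/140 155/139 160/144 166/149 172/154 186/161 207/172 226/188 246/207 247/195 232/157 219/132 207/116 200/105 202/105 200/104 198/105 201/107 201/107 202/107 201/107
scene -0.04 175/155 174/154 173/153 164/148 161/145 178/152 197/161 225/177 250/192 250/181 251/169 204/142 154/113 136/105 125/102 122/102 121/103 123/104 126/104 133/104 147/105
scene 0 175/158 173/154 167/149 161/143 172/151 191/165 211/176 232/186 241/182 245/167 223/145 179/114 148/91 141/85 137/80 140/79 144/79 147/79 150/81 153/83 155/82
scene 0.04 173/154 168/151 160/143 161/143 182/161 207/181 229/197 246/206 247/184 241/161 198/130 154/100 148/98 141/97 142/98 144/100 144/100 145/100 143/99 139/97 131/95
scene 0.07 162/121 164/130 167/139 177/152 188/164 206/174 227/184 237/178 241/163 218/140 177/115 152/101 145/99 141/99 143/99 143/99 139/97 135/95 129/95 124/94 121/95
```

Converted, 0.552 m is 0.92, 0.05 m is 0.0833, -0.422 rad is -0.211.

Emit:
{"name": "step_hand", "arguments": {"offsets": [{"sx": 0.0333,"sy": 0.0033,"finger_gap": 0.2},{"sx": 0.0833,"sy": 0.0083,"yaw": -0.02,"finger_gap": 0.2},{"sx": 0.15,"sy": 0.0133,"yaw": -0.04,"finger_gap": 0.2},{"sx": 0.2167,"sy": 0.02,"yaw": -0.06,"finger_gap": 0.2},{"sx": 0.2833,"sy": 0.0267,"yaw": -0.08,"finger_gap": 0.2},{"sx": 0.35,"sy": 0.0333,"yaw": -0.1,"finger_gap": 0.2},{"sx": 0.4167,"sy": 0.04,"yaw": -0.12,"finger_gap": 0.2},{"sx": 0.4833,"sy": 0.0467,"yaw": -0.14,"finger_gap": 0.2},{"sx": 0.55,"sy": 0.0517,"yaw": -0.155,"finger_gap": 0.2},{"sx": 0.6167,"sy": 0.0583,"yaw": -0.17,"finger_gap": 0.2},{"sx": 0.6833,"sy": 0.065,"yaw": -0.185,"finger_gap": 0.2},{"sx": 0.75,"sy": 0.0717,"yaw": -0.2,"finger_gap": 0.2},{"sx": 0.8167,"sy": 0.0783,"yaw": -0.211,"finger_gap": 0.2},{"sx": 0.8667,"sy": 0.0833,"yaw": -0.211,"finger_gap": 0.2},{"sx": 0.9,"sy": 0.0867,"yaw": -0.211,"finger_gap": 0.2},{"sx": 0.92,"sy": 0.0867,"yaw": -0.211,"finger_gap": 0.2},{"sx": 0.92,"sy": 0.0867,"yaw": -0.211,"finger_gap": 0.2},{"sx": 0.92,"sy": 0.0867,"yaw": -0.211,"finger_gap": 0.2},{"sx": 0.92,"sy": 0.0867,"yaw": -0.211,"finger_gap": 0.2}], "squeeze": 35}}

```text
time: 14.8
position: [0.5183, 0.3014, 0.3477]
tool_rot: [1.611, 2.696, 0.0]
ft_force: [-0.3, 0.2, -0.8]
grip_width: 0.316
grip_force: 35.0
```

```bash
python3 - <<'E'
from h import *
s=ctrl.get_state();p=s["position"];M=R.from_rotvec(s["tool_rot"]).as_matrix();print(p,M.round(3),s["grip_width"])
print(M.T@(np.array([.5167,.3043,.217])-p))
t=ctrl.get_image("top");q=ctrl.get_image("scene")
x0,y0=190,110
def row(im,r): 
    a=im[r,x0:x0+50].astype(int); return ''.join('#' if v.max()<75 else('o' if v.max()-v.min()<22 else '.') for v in a)
for r in range(y0,165,2): print(r,row(q,r))
off=np.array([0,0,-.065])
for k in(-.0195,.0195): print("tips pred",k,proj("scene",p+off+M@[0,k,0]).round(1))
E
```

```text
[0.51827686 0.30143803 0.34766359] [[-0.474  0.88   0.001]
 [ 0.88   0.474 -0.   ]
 [-0.001  0.001 -1.   ]] 0.31556030203589214
[ 3.34433898e-03 -9.71570910e-05  1.30661615e-01]
110 ................ooooooooo.........................
112 .................oooooooo.........................
114 .................oooooooo.........................
116 .................ooooooooo........................
118 .................oooooooooo.......................
120 .................ooo.oooooo.......................
122 .................ooooooo##o.......................
124 .................ooooooo###.......................
126 ..................oooooo..........................
128 ..................oooooo..........................
130 ..................ooooooo.........................
132 .....................###..........................
134 ..................................................
136 ..................................................
138 ..................................................
140 ..................................................
142 ..................................................
144 ..................................................
146 .......................oooooo.....................
148 ....oooooooo...oooooooooooo.......................
150 ....oooooooooooo.o.oooooooo.......................
152 .......................oooo.......................
154 .......................................oo.........
156 ..................................................
158 ......o...........................................
160 .....ooooooooooooooooooo.oooooooooooooooooooooooo.
162 ......ooooooooooooooooooooo.ooooooooooooooooooooo.
164 ......ooooooooooooooooooooooooooooooooooooooooooo.
tips pred -0.0195 [212.2 132.6]
tips pred 0.0195 [214.6 126.7]
```

The front jaw tip is seen at row 132, against 132.6 predicted. It's well centred, so I'll descend in two steps.

Converted, 0.09 m is 0.15, 0.075 m is 0.125.

Emit:
{"name": "step_hand", "arguments": {"offsets": [{"sx": 0.005,"sz": 0.0333,"finger_gap": 0.2},{"sx": 0.005,"sz": 0.0833,"finger_gap": 0.2},{"sx": 0.005,"sz": 0.125,"finger_gap": 0.2},{"sx": 0.005,"sz": 0.15,"finger_gap": 0.2},{"sx": 0.005,"sz": 0.15,"finger_gap": 0.2},{"sx": 0.005,"sz": 0.15,"finger_gap": 0.2}], "squeeze": 35}}

```text
time: 15.5
position: [0.5166, 0.3062, 0.2582]
tool_rot: [1.607, 2.699, 0.002]
ft_force: [-0.4, -0.0, -1.1]
grip_width: 0.313
grip_force: 35.0
```

Emit:
{"name": "step_hand", "arguments": {"offsets": [{"sz": 0.0167,"finger_gap": 0.2},{"sz": 0.0333,"finger_gap": 0.2},{"sz": 0.05,"finger_gap": 0.2},{"sz": 0.0667,"finger_gap": 0.2},{"sz": 0.0667,"finger_gap": 0.2},{"sz": 0.0667,"finger_gap": 0.2},{"sz": 0.0667,"finger_gap": 0.2},{"sz": 0.0667,"finger_gap": 0.2}], "squeeze": 35}}

```text
time: 16.3
position: [0.5165, 0.3065, 0.2178]
tool_rot: [1.607, 2.699, 0.002]
ft_force: [0.5, 0.1, -1.0]
grip_width: 0.314
grip_force: 35.0
```

```bash
python3 - <<'E'
from h import *
t=ctrl.get_image("top");q=ctrl.get_image("scene")
cv2.imwrite("pics/raw_s8.png",q[:,:,::-1])
s=ctrl.get_state();p=s["position"];M=R.from_rotvec(s["tool_rot"]).as_matrix();print(p,s["ft_force"],s["grip_width"],s["qd"].round(4))
for k in(-.0195,-.005): print("pred",k,proj("scene",p+[0,0,-.065]+M@[0,k,0]).round(1))
print("edge",proj("scene",[.5167,.3043,.18]).round(1))
for r in range(130,180,2): print(r,''.join('#' if v.max()<75 else('o' if v.max()-v.min()<22 else '.') for v in q[r,180:250].astype(int)))
E
```

```text
[0.51636474 0.30643286 0.21766201] [ 0.10589306 -0.1317787  -1.27345082] 0.3128048014937594 [ 0.0011  0.0007  0.0004  0.0021 -0.0006 -0.0001  0.0005]
pred -0.0195 [215.8 166.5]
pred -0.005 [216.6 164.1]
edge [216.4 156.6]
130 ............#########################.................................
132 .............#########################................................
134 .............#########################................................
136 ............................#######oo#................................
138 .............................#######o#................................
140 .............................#######o.................................
142 ..............................######o.................................
144 ..............................o#####oo.............................
[... 578 characters left out ...]
oooooooooooooo........ooo
162 ................ooooooooooooooooooooooooooooooooooooooooooo...........
164 ................ooooooooooooooooooooooooooooooooooooooooooo...........
166 .................ooooooooooooooooo#oooooo.ooooooooooooooooo...........
168 .................ooooooooooooooooooooooooooooooooooooooooooo..........
170 ..................oooooooooooooooooooooooooooooooooooooooooo..........
172 ..................oooooooooooooooooooooooooooooooooooooooooo..........
174 ...................ooooooooooooooooooooooooooooooooooooooooo..........
176 ...................oooooooooooooooooooooooooooooooooooooooooo.........
178 ...................oooooooooooooooooooooooooooooooooooooooooo.........
```

The wrist feels only the clamp's weight, and the front jaw tip shows in front of the card at row 166, as predicted. I'll hand in.

```bash
python3 -c "
from bench import ctrl
print(ctrl.close_job())"
```

```text
the job is handed in; nothing more can be done
None
```

The job is handed in, result not shown: by my last measurements the board stands upright and released, and the smaller clamp is squeezed open astride the middle of its top edge, tips about 28 mm below it and touching nothing; on the way, one push pressed the fingertips on the board's edge with about 62 N.

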